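Slide the frosted cubby door over the pill pot until it clicks

TASK

Push the frosted sliding door of the white cubby along its rail until it clicks into the notch where it covers the bay with the small open pill pot, so that no dust gets in. Push it with the fingertips and not with great force (stay well below 40 N); do not pick anything up, and leave the things in the bays and around the cubby where they are. Finish clear of everything.

Things in the scene. Friction and masses are not known exactly. Their poses are not given: they have to be found in the camera images.
- cubby: White laminate open-topped cubby fixed on the table, 200 (x) x 414 (y) x 100 mm high; origin at the centre of its underside, z up, y along its length, the way the door slides. Low walls part it into three bays in a row, centres at y = -130, 0 and +130 mm, bamboo floors 14 mm above the table. A metal strip with three notches runs along the top of its +x side.
- door (a joint): Slide of the frosted door along the cubby's +y (m): 0, 0.130 or 0.260 in the notch over the bay at y = -130, 0 or +130 mm; end stops 4 mm beyond. Between notches it slides with about 2 N and stays where left; within about 3 mm of a notch a spring plunger drops in and pulls it home (the push force dips). Leaving a notch takes about 8 N; it may then run ahead a little.
- door_well (a point): Middle of the translucent door (200 along cubby x, 132 along y, 6 mm thick), in the plane of its top, 106.5 mm above the table: the centre of the mouth of a white finger well sunk into it, open at the top, inside 70 mm (cubby x) x 60 mm (cubby y), 16 mm deep, flat floor. Moves with the door; axes as the cubby's. A fingertip in it can push the door either way by its walls.
- pot_center (a point): Centre (15 mm above its foot) of the small open silicone pill pot with a few tablets in it: round, 58 mm across the rim, 30 mm high, the lowest and smallest of the round vessels. It stands in one of the three bays, within about 15 mm of the bay's middle; the one to cover.
- cup_center (a point): Centre of the stainless steel cup, 68 mm across, 62 mm high, standing in another bay: leave it. It clears the underside of the door's well by about 11 mm.
- thermometer_center (a point): Middle of the white stick thermometer, about 125 x 20 x 11 mm, lying in the remaining bay: leave it.
- monitor_center (a point): Centre of the grey desktop pulse monitor, 110 x 140 x 56 mm, on the table to the robot's left of the cubby: leave it.
- coaster_center (a point): Centre of the round white ceramic coaster, 96 mm across, 8 mm thick, lying in a bamboo tray to the right of the cubby: leave it.
- bottle_center (a point): Middle of the clear closed water bottle, 60 mm across, 150 mm high, standing to the left of the cubby: leave it.
- case_center (a point): Centre of the black spectacle case, 65 x 160 x 38 mm, to the right of the cubby: leave it.
Mind the look-alikes: they are no part of the job. Leave any brown or yellow look-alike of the part that bears pot_center alone.

How it is judged:
By the outcome, as a careful person would: the job done as asked, in the order asked, and still so for the second after the job is handed in, with the robot touching nothing.
It also fails if it takes over 38 s, if anything falls off the work surface, if the arm or the gripper's body presses on something with over 40 N, if the wrist force passes 120 N, or if a joint passes its speed limit or range.

ROBOT

A 6-joint arm with a two-finger parallel gripper is mounted at the origin on the work surface. World frame = base frame: x ahead of the robot, y to its left, z up, the work surface at z = 0. Lengths are in m, angles in degrees, forces in N, time in s.
With the tool pointing down it reaches from about 0.325 to 0.85 m from the base axis. Payload 4.4 kg.
Tool frame: the origin (TCP) lies at the very end of the fingers, on their centre line; the grasp point (between the pads) lies grasp_offset behind it (grasp_offset is the distance from the TCP to the grasp point, in m); z points along the fingers, y is the line along which they close (so a half turn about z gives the same grasp; the last joint's range is limited). The gripper opens to 94 mm and grips with 3 to 60 N. Pads are 16 mm wide; open, the fingers measure 119 mm over their backs; the gripper's body (75 mm by 177 mm) begins 78 mm behind the grasp point.
Start: joints at [-77.149, 11.837, 88.321, -0, 79.842, -8.623], TCP at [0.21, -0.535, 0.179] pointing down, gripper open.
Joint ranges: [-156.59, 156.59], [-49.26, 127.26], [12.9, 141.05], [-63.56, 243.56], [4.71, 150.69], [-161.64, 161.64]. Speed limits (degrees/s): [159.86, 159.86, 180, 180, 180, 180].

INTERFACE

Orientations are given as [roll, pitch, yaw] about the fixed x, y, z axes, in that order (R = Rz(yaw) Ry(pitch) Rx(roll)).
In Python, from rig import * gives the robot as it stands.
- The arm moves only by the shell command python3 -m inch 'ROWS' [FORCE]. ROWS is JSON, a list that holds one entry, the list of rows, each a list of 5 numbers: the shift along the tool's x, y, z in cm, then the turn about the tool's z in rad, then the closure, from 0 (fully open) to 1 (shut). In form: [[[dx, dy, dz, twist, gripper], ...]]. A call has 1 to 10 rows; each row is the pose to reach, as a shift and turn from the pose commanded when the call began, along the tool's axes at that moment; what a row does not reach only later rows make up. A row lasts 1/10 s, in which the tool goes at most 50 mm and 8.59 degrees, less where a joint would pass 70% of its speed; a pose out of reach is approached as far as the arm can. A call with a gripper value outside its range is refused whole. The fingers move at their own pace and stop on an object; FORCE is the grip in N (left out, the last holds). Time passes only in rows, so rows that repeat a pose let the fingers close. It gives the time, the measured TCP pose, the force, the opening and the grip force at its end, in the units of the state.
- sense(): the state, without advancing time (a new reading comes with each control period).
- capture(name): name is "scene" or "top"; returns (picture, depth): 480x640x3 uint8, red, green, blue; 480x640 float32, m along the optical axis (not along the pixel's ray), 0 where there is no reading.
- calibration(name): a dict with "vfov" (degrees; the focal length in pixels is half the picture's height over the tangent of half this angle, whatever the lens; pixels are square), "cx", "cy" (the principal point, pixels), "dist" ([k1, k2, p1, p2, k3] as OpenCV has them; the pictures are not rectified), "origin" and "rotation" of the camera in the world. Camera axes: x right, y down, z forward; pixel columns grow to the right and rows downward; lengths in m; the calibration is good to about 2 mm. A picture is of the moment at which its call begins. calibration takes no time and is no camera call.
- job_done(): hands the job in; it is judged then, once.
Trained networks look in the newest picture that a camera, given by its name, has taken for a name from the list of things; names that differ only in an ending like _2 or _b are one class to them, and where a whole thing is asked for, a point or a joint stands for the part that bears it (a point fixed in the world has none). Each returns a list of dicts, best first, with "confidence" (0 to 1); they miss things now and then, are a little off and sometimes report something else, mostly with a low value. They report only what shows in the picture. A call takes as long as a camera call. They do not tell look-alikes from the thing itself.
- search_frame(target, camera): "rect" ([left, top, right, bottom] in pixels, round what is visible of it).
- outline_of(target, camera): "pixels" (480x640 bool, what is visible of it) and "rect" ([left, top, right, bottom] in pixels, round what is visible of it).
The state is a dict: "time_s": time; "qpos": joint angles; "qd": joint speeds; "joint_torque": joint torques, N m; "ee_pos": TCP position; "tool_rot": TCP orientation; "contact_force": force on the tool from outside, world axes, zero at the start; "ft_torque": the same for the moment, N m; "finger_gap": finger opening in m; "gripper_force": force on a finger pad.
Only numpy, scipy, OpenCV 4.12 (cv2) and the standard library are available. Lean on these libraries where they do the work, as an engineer would, in place of code of your own. Each camera call takes 0.05 s, during which the arm holds its last target. There are 200 camera calls.

## Working session

There is one attempt and no reset: what is moved stays moved. The work goes in short steps, Python scripts to look and compute and a shell command to move; the robot and the scene stay as the last step left them, time stands still between calls to the robot, and variables do not carry over. Pictures are saved under pics/ and viewed, at most 10 in all, crops included, and the job is handed in when it is done.

```bash
mkdir -p pics
cat > h.py <<'E'
from rig import *
import numpy as np, cv2
def K(n):
    c=calibration(n); f=240/np.tan(np.radians(c["vfov"]/2))
    return c,np.array([[f,0,c["cx"]],[0,f,c["cy"]],[0,0,1]])
def world(n,uv,d=None,z=None):
    c,k=K(n); p=cv2.undistortPoints(np.array(uv,float).reshape(-1,1,2),k,np.array(c["dist"],float)).reshape(-1,2)
    r=np.c_[p,np.ones(len(p))]; R=np.array(c["rotation"]).reshape(3,3); o=np.array(c["origin"])
    w=r@R.T
    s=np.asarray(d) if d is not None else (z-o[2])/w[:,2]
    return o+w*np.reshape(s,(-1,1))
E
python3 - <<'E'
from h import *
ims=[]
for n in("top","scene"):
    im,d=capture(n); np.savez("pics/%s0.npz"%n,im=im,d=d); cv2.imwrite("pics/%s0.png"%n,im[:,:,::-1])
    print(n,calibration(n)["origin"])
    for t in("cubby","door","door_well","pot_center","cup_center","thermometer_center"):
        print(t,[(np.round(r["rect"]).tolist(),round(r["confidence"],2)) for r in search_frame(t,n)[:4]])
print(sense())
E
```

```text
top [ 0.32501585 -0.02016299  1.14288643]
cubby [([215.0, 188.0, 406.0, 309.0], 0.63)]
door [([302.0, 203.0, 371.0, 297.0], 0.71)]
door_well [([302.0, 203.0, 367.0, 300.0], 0.73)]
pot_center [([255.0, 234.0, 277.0, 257.0], 0.97), ([229.0, 310.0, 257.0, 330.0], 0.95), ([256.0, 169.0, 280.0, 192.0], 0.81), ([302.0, 182.0, 329.0, 201.0], 0.68)]
cup_center [([301.0, 205.0, 368.0, 300.0], 0.55)]
thermometer_center []
scene [1.24064315 0.39848969 0.80795159]
cubby [([221.0, 188.0, 438.0, 350.0], 0.58), ([458.0, 311.0, 539.0, 384.0], 0.47)]
door [([257.0, 196.0, 360.0, 277.0], 0.84), ([320.0, 252.0, 344.0, 281.0], 0.15)]
door_well [([259.0, 202.0, 360.0, 278.0], 0.93)]
pot_center [([278.0, 314.0, 308.0, 346.0], 0.74), ([332.0, 340.0, 359.0, 371.0], 0.72), ([417.0, 240.0, 432.0, 249.0], 0.57), ([364.0, 277.0, 386.0, 305.0], 0.56)]
cup_center [([262.0, 227.0, 283.0, 245.0], 0.42), ([260.0, 202.0, 360.0, 279.0], 0.21)]
thermometer_center [([322.0, 254.0, 342.0, 279.0], 0.67)]
{'time_s': 0.7, 'qpos': array([-7.71498126e+01,  1.18343941e+01,  8.83222783e+01,  1.19341699e-04,
        7.98428588e+01, -8.62136362e+00]), 'qd': array([-0.00057676,  0.035807  , -0.06512747,  0.09007116, -0.0441436 ,
        0.11496442]), 'joint_torque': array([-3.33266803e-05, -3.70752347e+01, -2.81693780e+01,  6.97404658e-02,
        2.73210404e-02,  8.26060585e-06]), 'ee_pos': array([ 0.21047623, -0.53508409,  0.17856867]), 'tool_rot': array([ 1.79999519e+02, -4.58603813e-05,  2.14715300e+01]), 'contact_force': array([ 0.55307102,  0.04688185, -0.42853248]), 'ft_torque': array([0.04765972, 0.00990899, 0.00315117]), 'gripper_force': 0.0, 'finger_gap': 0.09401885106047567}
```

View pics/top0.png

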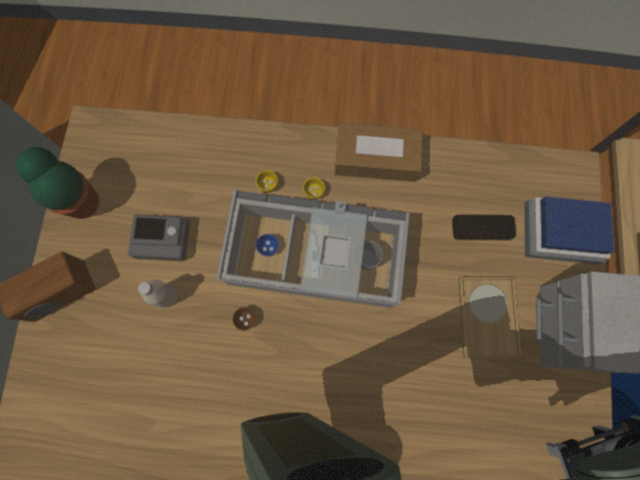

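View pics/scene0.png

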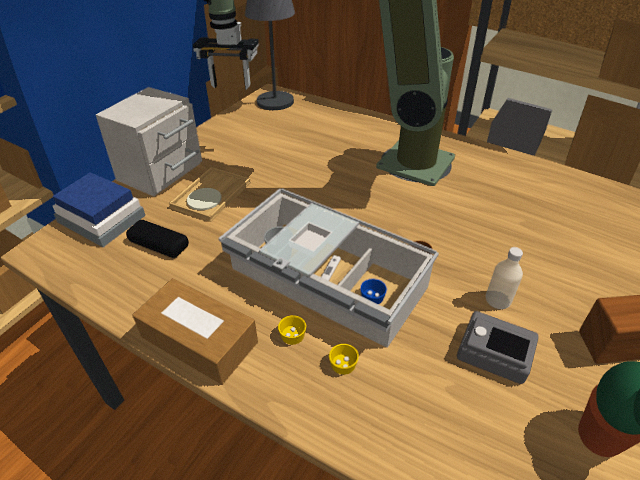

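The top view shows a blue pot with tablets at (267,245) in the left bay. The door is at (335,250), partway over the middle and right bays. The steel cup is at (372,255) and the thermometer at (314,250). The candidates for the pot are blue (267,245), yellow (268,181), yellow (314,187) and brown (245,318). Only the blue one stands in a bay, so it fits. I'll confirm it in a crop and measure the cubby and the well.

Run:
```python
from h import *
f=np.load("pics/top0.npz"); im,d=f["im"],f["d"]
cv2.imwrite("pics/crop.png",cv2.resize(im[170:330,205:420,::-1],None,fx=3.5,fy=3.5,interpolation=cv2.INTER_CUBIC))
v,u=np.mgrid[0:480,0:640]; P=world("top",np.c_[u.ravel(),v.ravel()],d.ravel()).reshape(480,640,3)
np.save("pics/P.npy",P)
roi=np.zeros((480,640),bool); roi[180:315,205:420]=1
z=P[...,2]
m=roi&(z>.085)&(z<.125)&(d>0)
r=cv2.minAreaRect((P[m][:,:2]*1000).astype(np.float32)); print("rim",r,m.sum())
for t in(245,250,255): print(np.round(z[t,296:376:2]*1000).astype(int))
for t in(335,):print(np.round(z[200:304:3,t]*1000).astype(int))
```

```text
Traceback (most recent call last):
  File "h.py", line 8, in world
    r=np.c_[p,np.ones(len(p))]; R=np.array(c["rotation"]).reshape(3,3); o=np.array(c["origin"])
                                  ~~~~~~~~~~~~~~~~~~~~~~~~~~~~~~~^^^^^
ValueError: cannot reshape array of size 3 into shape (3,3)
```

View pics/crop.png

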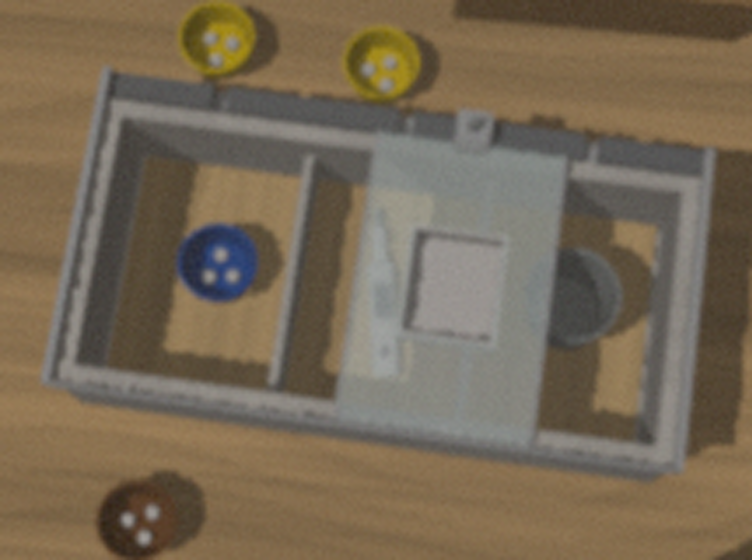

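The crop confirms the blue pot with tablets at crop (218,262) in the left bay, with the yellow and brown look-alikes outside. The plunger at (475,130) sits between the middle notch (408,125) and the right notch (592,150). The well is at (455,285).

```bash
sed -i 's/^import numpy.*/&\nfrom scipy.spatial.transform import Rotation as Ro/; s/R=np.array(c\["rotation"\]).reshape(3,3)/R=Ro.from_euler("xyz",c["rotation"],degrees=True).as_matrix()/' h.py
python3 - <<'E'
from h import *
f=np.load("pics/top0.npz"); im,d=f["im"],f["d"]
print(calibration("top"))
v,u=np.mgrid[0:480,0:640]; P=world("top",np.c_[u.ravel(),v.ravel()],d.ravel()).reshape(480,640,3)
z=P[...,2]; roi=np.zeros((480,640),bool); roi[180:315,205:420]=1
m=roi&(z>.085)&(z<.125)&(d>0)
print("table",np.median(z[340:350,150:200]),"rim",cv2.minAreaRect((P[m][:,:2]*1000).astype(np.float32)),m.sum())
for t in(245,255): print(np.round(z[t,300:372:2]*1000).astype(int))
# crop px -> full: u=205+x/3.5-.5.. corners of cubby rim (z .1) and well mouth (z .1065)
c=lambda a:np.array(a)/3.5+[204.6,169.6]
print("outer top corners",world("top",c([[107,70],[714,150],[682,472],[45,383]]),z=.1).round(4).tolist())
w=world("top",c([[415,228],[510,234],[497,344],[402,335]]),z=.1065);print("well mouth",w.round(4).tolist(),w.mean(0))
dd=world("top",c([[375,135],[567,157],[535,443],[337,413]]),z=.1065);print("door",dd.round(4).tolist(),dd.mean(0))
print("pot",world("top",c([[218,262]]),z=.04))
E
```

```text
{'vfov': 55.70888758744641, 'cx': 321.1719696318325, 'cy': 244.06611210982012, 'dist': array([-0.0539,  0.    ,  0.    ,  0.    ,  0.    ]), 'origin': array([ 0.32501585, -0.02016299,  1.14288643]), 'rotation': array([-166.13652441,   -0.33709131,  -84.59588085])}
table 2.0627195436162538e-05 rim ((575.9095458984375, 13.554656982421875), (428.1326599121094, 227.14932250976562), 87.49266052246094) 9153
[ 13  11  16  16 109 105 108 107 105 106 102 108  88  90  91  90  91  91
  90  89  91  90  96  89 106 106 104 109 108 108 108 104  57  56  51  59]
[ 15  21  15 108 110 108 107 104 103 106 103  89  92  90  91  91  89  93
  89  91  88  88  89  90 106 106 105 107 107 104 108 109  18  19  16  17]
outer top corners [[0.6981, 0.2199, 0.1], [0.6803, -0.2048, 0.1], [0.4567, -0.1946, 0.1], [0.4754, 0.2301, 0.1]]
well mouth [[0.6033, -0.0047, 0.1065], [0.6052, -0.0689, 0.1065], [0.5292, -0.0663, 0.1065], [0.5292, -0.003, 0.1065]] [ 0.56672725 -0.03571837  0.1065    ]
door [[0.6663, 0.0287, 0.1065], [0.6633, -0.1035, 0.1065], [0.4659, -0.0964, 0.1065], [0.4732, 0.0345, 0.1065]] [ 0.5671763  -0.03415078  0.1065    ]
pot [[0.58262685 0.13406433 0.04      ]]
```

Run:
```python
from h import *
f=np.load("pics/top0.npz"); d=f["d"]
v,u=np.mgrid[0:480,0:640]; P=world("top",np.c_[u.ravel(),v.ravel()],d.ravel()).reshape(480,640,3)
m=np.zeros((480,640),bool); m[265:385,530:640]=1; q=P[m&(P[...,2]>.03)]
print(np.percentile(q,[1,50,99],axis=0).round(3))
```

```text
[[ 0.348 -0.678  0.036]
 [ 0.443 -0.577  0.215]
 [ 0.544 -0.521  0.224]]
```

```bash
python3 -m inch '[[[6,-10,-7,0.1,1],[12,-16,-7,0.2,1],[18,-20,-7,0.3,1],[24.4,-21,-7,0.417,1],[24.4,-21,-7,0.417,1],[24.4,-21,-7,0.417,1],[24.4,-21,-7,0.417,1],[24.4,-21,-7,0.417,1],[24.4,-21,-7,0.417,1],[24.4,-21,-7,0.417,1]]]' 20; python3 -c "
from rig import *;print(sense())"
```

```text
time_s: 1.7
ee_pos: [0.3601, -0.2511, 0.2484]
tool_rot: [180.0, 0.0, -2.5]
contact_force: [-0.7, 0.3, 0.8]
finger_gap: 0.0177
gripper_force: 0.0
{'time_s': 1.7, 'qpos': array([-4.61801900e+01, -8.13507286e+00,  1.00658979e+02, -3.32222742e-02,
        8.74870419e+01,  4.62964452e+01]), 'qd': array([-1.10833197,  0.30703807, -0.02423319,  0.07049292,  0.04002823,
        0.09621547]), 'joint_torque': array([ 6.01106789e-01, -2.35840309e+01, -2.94952655e+01,  9.49666067e-02,
       -3.26895830e-02, -3.96403775e-03]), 'ee_pos': array([ 0.36012663, -0.25108943,  0.24837729]), 'tool_rot': array([ 1.79983570e+02,  3.08465534e-02, -2.47517982e+00]), 'contact_force': array([-0.69323703,  0.32474189,  0.84196646]), 'ft_torque': array([ 0.0788873 , -0.04235689, -0.02405997]), 'gripper_force': 0.0, 'finger_gap': 0.017733036097667257}
```

```bash
python3 -m inch '[[[4,-4.4,0,0,1],[8,-9,0,0,1],[12,-13.5,2,0,1],[16,-18,5,0,1],[19.8,-22.4,8,0,1],[19.8,-22.4,11,0,1],[19.8,-22.4,11,0,1],[19.8,-22.4,11,0,1],[19.8,-22.4,11,0,1]]]'
python3 - <<'E'
from h import *
im,d=capture("scene"); im2,_=capture("top")
a=cv2.resize(im[180:300,200:400,::-1],(400,240)); b=cv2.resize(im2[170:320,205:405,::-1],(400,300))
a=cv2.copyMakeBorder(a,0,60,0,0,0)
cv2.imwrite("pics/c2.png",np.hstack([a,b]))
E
```

```text
time_s: 2.6
ee_pos: [0.5673, -0.0365, 0.1377]
tool_rot: [180.0, 0.1, -2.5]
contact_force: [0.7, -0.6, 0.2]
finger_gap: 0.0004
gripper_force: 0.0
```

View pics/c2.png

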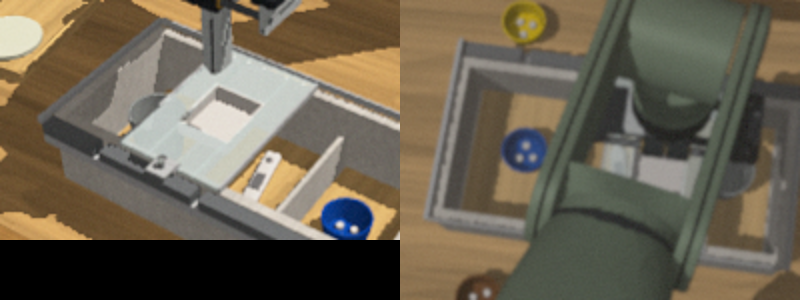

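The left half shows the fingertip at (215,70), 31 mm above the door. The well mouth is at about (222,112). I'll project both as a check.

Run:
```python
from h import *
c,k=K("scene"); R=Ro.from_euler("xyz",c["rotation"],degrees=True).as_matrix(); o=np.array(c["origin"])
def pr(p): return cv2.projectPoints(((np.array(p)-o)@R).reshape(-1,1,3),np.zeros(3),np.zeros(3),k,np.array(c["dist"],float))[0].reshape(-1,2)
print((pr([[.5673,-.0365,.1377],[.5673,-.0365,.1065]])-[200,180])*2)
# well mouth corners seen in the left half (crop px)
w=world("scene",np.array([[217,87],[262,104],[235,140],[185,121]])/2+[200,180],z=.1065); print(w.round(4),w.mean(0))
```

```text
[[216.77590581  89.399765  ]
 [217.26126836 110.99601282]]
[[ 5.322e-01 -5.880e-02  1.065e-01]
 [ 5.315e-01  1.000e-04  1.065e-01]
 [ 5.976e-01  4.800e-03  1.065e-01]
 [ 5.996e-01 -5.800e-02  1.065e-01]] [ 0.56522031 -0.02796881  0.1065    ]
```

Run:
```python
from h import *
im,d=capture("scene")
cv2.imwrite("pics/c3.png",cv2.resize(im[185:265,260:360,::-1],(700,560),interpolation=cv2.INTER_CUBIC))
print(d[205:240:2,304:314:2].round(3))
print(world("scene",[[306,u] for u in range(200,232,3)],d[200:232:3,306]).round(3))
```

```text
[[0.998 0.999 0.993 0.99  0.998]
 [1.005 1.    0.996 0.992 1.001]
 [1.005 1.007 1.002 0.995 1.005]
 [1.012 1.011 1.005 0.999 1.009]
 [1.017 1.015 1.007 1.002 1.009]
 [1.018 1.019 1.012 1.009 1.118]
 [1.112 1.112 1.114 1.115 1.111]
 [1.109 1.105 1.107 1.107 1.109]
 [1.101 1.102 1.104 1.1   1.102]
 [1.098 1.098 1.098 1.096 1.101]
 [1.093 1.093 1.102 1.1   1.095]
 [1.088 1.096 1.107 1.099 1.099]
 [1.088 1.098 1.105 1.104 1.102]
 [1.09  1.1   1.101 1.103 1.101]
 [1.094 1.097 1.092 1.094 1.095]
 [1.09  1.089 1.089 1.089 1.088]
 [1.088 1.082 1.085 1.085 1.084]
 [1.078 1.079 1.078 1.078 1.081]]
[[ 0.576 -0.036  0.21 ]
 [ 0.577 -0.035  0.204]
 [ 0.577 -0.035  0.196]
 [ 0.575 -0.037  0.186]
 [ 0.577 -0.035  0.18 ]
 [ 0.574 -0.037  0.169]
 [ 0.519 -0.074  0.107]
 [ 0.528 -0.068  0.107]
 [ 0.537 -0.062  0.107]
 [ 0.54  -0.061  0.1  ]
 [ 0.541 -0.06   0.093]]
```

View pics/c3.png

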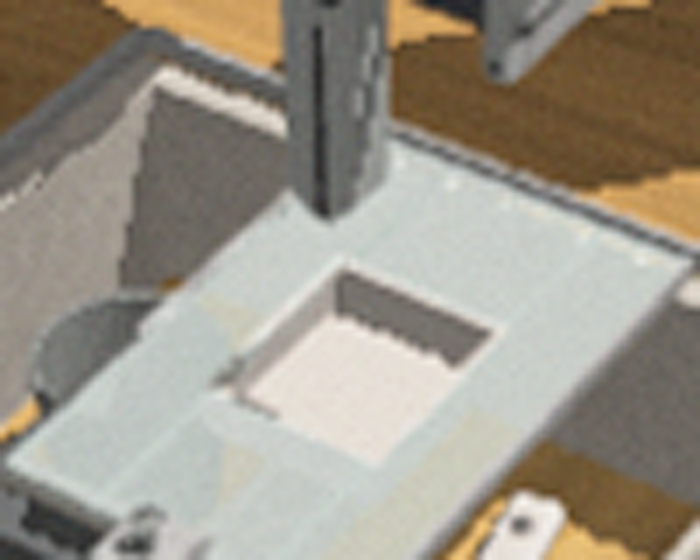

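The fingertip appears at crop (330,215). By depth that is z≈0.167 where the TCP reads 0.138, while its x and y agree. I'll lower it to a height that is safe either way and measure again.

```bash
python3 -m inch '[[[0,-0.3,1.3,0,1],[0,-0.3,2.6,0,1],[0,-0.3,2.6,0,1],[0,-0.3,2.6,0,1]]]'
python3 - <<'E'
from h import *
im,d=capture("scene");print(sense()["ee_pos"],sense()["finger_gap"])
cv2.imwrite("pics/c4.png",cv2.resize(im[185:265,260:360,::-1],(700,560),interpolation=cv2.INTER_CUBIC))
print(world("scene",[[306,u] for u in range(206,236,2)],d[206:236:2,306]).round(3))
E
```

```text
time_s: 3.15
ee_pos: [0.5672, -0.0319, 0.1116]
tool_rot: [-180.0, 0.1, -2.4]
contact_force: [0.1, 0.1, 0.7]
finger_gap: 0.0004
gripper_force: 0.0
[ 0.56778252 -0.03189651  0.11223672] 0.00036660412018727764
[[ 0.574 -0.037  0.194]
 [ 0.577 -0.035  0.191]
 [ 0.574 -0.037  0.182]
 [ 0.576 -0.036  0.179]
 [ 0.574 -0.038  0.172]
 [ 0.576 -0.037  0.168]
 [ 0.576 -0.036  0.163]
 [ 0.576 -0.037  0.157]
 [ 0.575 -0.037  0.151]
 [ 0.575 -0.037  0.145]
 [ 0.541 -0.06   0.104]
 [ 0.541 -0.06   0.099]
 [ 0.541 -0.06   0.093]
 [ 0.544 -0.058  0.09 ]
 [ 0.551 -0.054  0.091]]
```

View pics/c4.png

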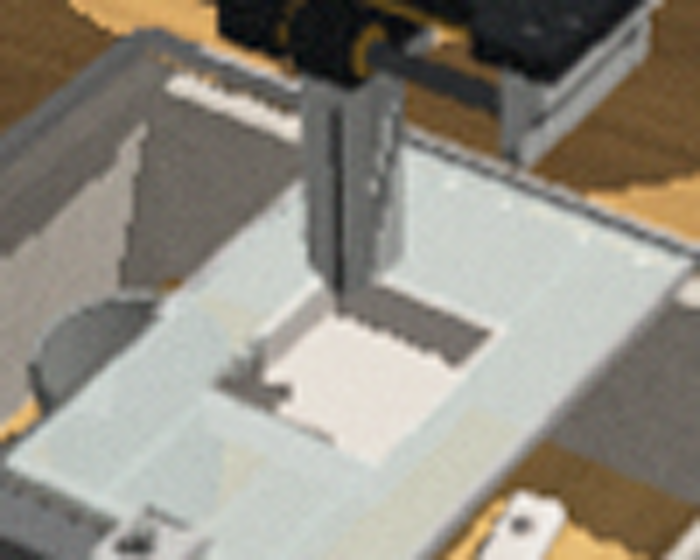

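The tip is now at crop (345,300), z≈0.14, with its shadow in the well. A bracket-like part hangs at crop (520,150), so I'll get its height.

Run:
```python
import rig
from h import *
print(getattr(rig,"grasp_offset",None))
im,d=capture("scene")
uv=[[334,206],[334,204],[336,200],[342,198],[346,192],[350,188],[309,226],[308,226],[309,224]]
print(world("scene",uv,[d[v,u] for u,v in uv]).round(3))
v,u=np.mgrid[150:250,230:400]; P=world("scene",np.c_[u.ravel(),v.ravel()],d[150:250,230:400].ravel())
g=(P[:,2]>.125)&(np.abs(P[:,0]-.567)<.15)&(np.abs(P[:,1]+.03)<.15)
for a in np.arange(.125,.24,.01):
    q=P[g&(P[:,2]>=a)&(P[:,2]<a+.01)]
    if len(q): print(round(a,3),len(q),q.min(0).round(3)[:2],q.max(0).round(3)[:2])
```

```text
0.0188
[[ 0.604  0.046  0.246]
 [ 0.605  0.047  0.252]
 [ 0.604  0.051  0.262]
 [ 0.574  0.047  0.247]
 [ 0.572  0.054  0.262]
 [ 0.558  0.056  0.264]
 [ 0.576 -0.029  0.143]
 [ 0.576 -0.032  0.142]
 [ 0.575 -0.03   0.148]]
0.135 7 [ 0.574 -0.037] [ 0.577 -0.027]
0.145 44 [ 0.559 -0.043] [ 0.579 -0.019]
0.155 54 [ 0.557 -0.042] [ 0.579 -0.018]
0.165 48 [ 0.56  -0.044] [ 0.579 -0.018]
0.175 58 [ 0.559 -0.045] [ 0.578 -0.018]
0.185 56 [ 0.559 -0.044] [ 0.579 -0.017]
0.195 59 [ 0.559 -0.044] [ 0.58  -0.018]
0.205 56 [ 0.559 -0.044] [ 0.579 -0.018]
0.215 34 [ 0.56  -0.043] [ 0.579 -0.018]
0.225 5 [ 0.557 -0.019] [ 0.581 -0.008]
0.235 145 [ 0.535 -0.113] [0.605 0.051]
```

Body height (0.235) and tip height (0.14) agree with the 97 mm between them, so the true tip is about 28 mm above the reported z. I'll descend in guarded steps.

```bash
python3 -m inch '[[[0,0,0.8,0,1],[0,0,1.6,0,1],[0,0,1.6,0,1]]]'
python3 - <<'E'
from h import *
im,d=capture("scene");print(sense()["ee_pos"],sense()["contact_force"])
v,u=np.mgrid[190:250,290:325]; P=world("scene",np.c_[u.ravel(),v.ravel()],d[190:250,290:325].ravel())
q=P[(np.abs(P[:,0]-.576)<.004)&(np.abs(P[:,1]+.03)<.012)&(P[:,2]>.095)]; print(q[:,2].min(),np.percentile(q[:,2],5),len(q))
E
```

```text
time_s: 3.55
ee_pos: [0.5666, -0.0316, 0.0947]
tool_rot: [-180.0, 0.2, -2.4]
contact_force: [0.7, 0.3, -0.1]
finger_gap: 0.0004
gripper_force: 0.0
[ 0.56711504 -0.03167009  0.0953464 ] [-0.6045552  -0.75199294  0.23708254]
0.12289004729570085 0.1289900610211462 268
```

```bash
python3 -m inch '[[[0,0,0.6,0,1],[0,0,1.2,0,1],[0,0,1.2,0,1]]]'; python3 -m inch '[[[0,0,0.4,0,1],[0,0,0.8,0,1],[0,0,1.2,0,1],[0,0,1.2,0,1]]]'
python3 - <<'E'
from h import *
im,d=capture("scene")
cv2.imwrite("pics/c5.png",cv2.resize(im[185:265,260:360,::-1],(700,560),interpolation=cv2.INTER_CUBIC))
E
```

```text
time_s: 3.9
ee_pos: [0.5671, -0.0317, 0.0833]
tool_rot: [-180.0, 0.1, -2.4]
contact_force: [0.1, -0.8, -0.4]
finger_gap: 0.0003
gripper_force: 0.0
time_s: 4.3
ee_pos: [0.5674, -0.0318, 0.0717]
tool_rot: [-180.0, 0.1, -2.4]
contact_force: [-0.2, -0.5, 0.5]
finger_gap: 0.0005
gripper_force: 0.0
```

View pics/c5.png

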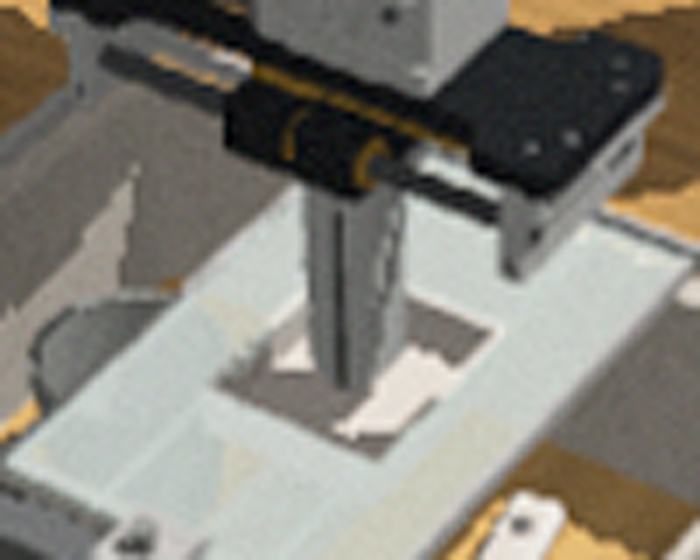

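The tip is inside the well at crop (345,385), just above the floor, with no contact force. Now I push toward the left bay.

```bash
python3 -m inch '[[[0,-0.5,0,0,1],[0,-1,0,0,1],[0,-1.5,0,0,1],[0,-1.9,0,0,1],[0,-2.3,0,0,1],[0,-2.7,0,0,1],[0,-3.1,0,0,1],[0,-3.5,0,0,1]]]';  python3 -m inch '[[[0,-0.5,0,0,1],[0,-1,0,0,1],[0,-1.5,0,0,1],[0,-2,0,0,1],[0,-2.4,0,0,1],[0,-2.8,0,0,1]]]'
```

```text
time_s: 5.15
ee_pos: [0.5697, 0.003, 0.0727]
tool_rot: [180.0, -0.0, -2.4]
contact_force: [-0.3, -2.7, 0.9]
finger_gap: 0.0004
gripper_force: 1.1
time_s: 5.75
ee_pos: [0.5708, 0.0316, 0.0727]
tool_rot: [-180.0, -0.0, -2.4]
contact_force: [-0.2, -0.4, 1.8]
finger_gap: 0.0007
gripper_force: 0.8
```

Contact force was 2.7 N while sliding and dipped at y≈0.031, which is the middle notch. The final finger position should therefore be about y≈0.16.

```bash
python3 -m inch '[[[0,-0.3,0,0,1],[0,-0.6,0,0,1],[0,-0.9,0,0,1],[0,-1.3,0,0,1],[0,-1.7,0,0,1],[0,-2.1,0,0,1],[0,-2.5,0,0,1],[0,-3,0,0,1],[0,-3.5,0,0,1],[0,-4,0,0,1]]]';  python3 -m inch '[[[0,-0.5,0,0,1],[0,-1,0,0,1],[0,-1.5,0,0,1],[0,-2,0,0,1],[0,-2.5,0,0,1],[0,-3,0,0,1],[0,-3.5,0,0,1],[0,-4,0,0,1],[0,-4.5,0,0,1],[0,-5,0,0,1]]]'; python3 -m inch '[[[0,-0.5,0,0,1],[0,-1,0,0,1],[0,-1.5,0,0,1],[0,-2,0,0,1],[0,-2.4,0,0,1],[0,-2.8,0,0,1]]]'
```

```text
time_s: 6.75
ee_pos: [0.5724, 0.0716, 0.0726]
tool_rot: [-180.0, -0.0, -2.4]
contact_force: [-0.4, -2.4, 3.4]
finger_gap: 0.0004
gripper_force: 2.0
time_s: 7.75
ee_pos: [0.5746, 0.1214, 0.0726]
tool_rot: [-180.0, -0.0, -2.4]
contact_force: [-0.7, -2.0, 3.4]
finger_gap: 0.0002
gripper_force: 2.2
time_s: 8.35
ee_pos: [0.5758, 0.1494, 0.0727]
tool_rot: [-180.0, -0.0, -2.4]
contact_force: [-0.3, -2.7, 4.1]
finger_gap: 0.0006
gripper_force: 2.4
```

Now short calls of 2 mm steps, watching for the force dip.

```bash
python3 -m inch '[[[0,-0.2,0,0,1],[0,-0.4,0,0,1],[0,-0.4,0,0,1]]]'; python3 -m inch '[[[0,-0.2,0,0,1],[0,-0.2,0,0,1]]]'; python3 -m inch '[[[0,-0.2,0,0,1],[0,-0.2,0,0,1]]]'
```

```text
time_s: 8.65
ee_pos: [0.576, 0.1535, 0.0726]
tool_rot: [-180.0, -0.0, -2.4]
contact_force: [-0.9, -1.9, 3.8]
finger_gap: 0.0006
gripper_force: 1.7
time_s: 8.85
ee_pos: [0.576, 0.1552, 0.0726]
tool_rot: [-180.0, -0.0, -2.4]
contact_force: [-1.4, -0.8, 4.5]
finger_gap: 0.0001
gripper_force: 1.8
time_s: 9.05
ee_pos: [0.5761, 0.1571, 0.0726]
tool_rot: [-180.0, -0.0, -2.4]
contact_force: [0.1, -1.2, 3.2]
finger_gap: 0.0004
gripper_force: 1.9
```

```bash
python3 -m inch '[[[0,-0.1,0,0,1],[0,-0.2,0,0,1],[0,-0.2,0,0,1]]]'; python3 -m inch '[[[0,-0.15,0,0,1],[0,-0.15,0,0,1]]]'
```

```text
time_s: 9.35
ee_pos: [0.5762, 0.1591, 0.0726]
tool_rot: [-180.0, -0.0, -2.4]
contact_force: [-0.6, -1.5, 3.1]
finger_gap: 0.0007
gripper_force: 1.8
time_s: 9.55
ee_pos: [0.5762, 0.1609, 0.0725]
tool_rot: [-180.0, -0.0, -2.4]
contact_force: [-0.5, -0.4, 2.5]
finger_gap: 0.0001
gripper_force: 1.3
```

```bash
python3 -m inch '[[[0,-0.1,0,0,1],[0,-0.1,0,0,1]]]'; python3 -m inch '[[[0,-0.1,0,0,1],[0,-0.1,0,0,1]]]'
python3 - <<'E'
from h import *
im,d=capture("scene")
cv2.imwrite("pics/c6.png",cv2.resize(im[215:345,260:440,::-1],(792,572),interpolation=cv2.INTER_CUBIC))
E
```

```text
time_s: 9.75
ee_pos: [0.5755, 0.1619, 0.0718]
tool_rot: [-180.0, 0.1, -2.4]
contact_force: [0.5, 0.2, -0.5]
finger_gap: 0.0005
gripper_force: 0.0
time_s: 9.95
ee_pos: [0.5756, 0.1626, 0.0718]
tool_rot: [-180.0, 0.1, -2.4]
contact_force: [-0.1, -0.3, 0.3]
finger_gap: 0.0008
gripper_force: 0.0
```

View pics/c6.png

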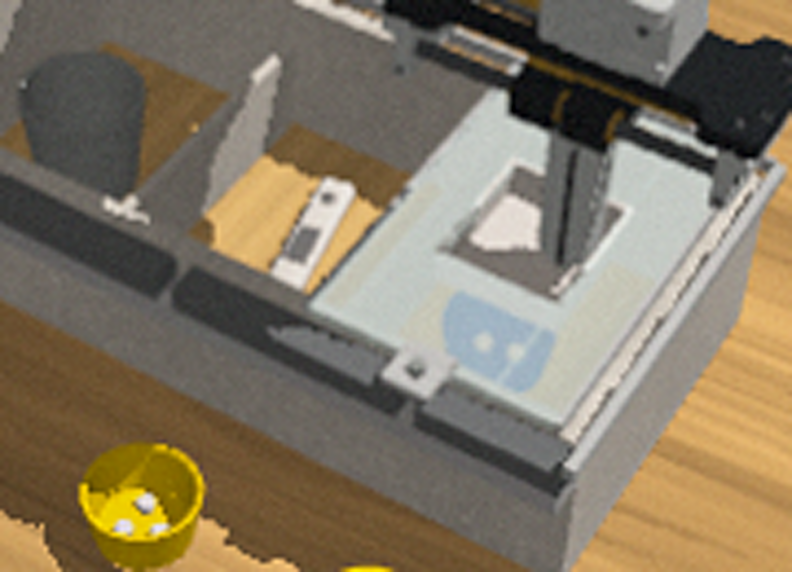

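The door covers the blue pot, and the plunger at (417,370) sits over the third notch at (408,400). All forces fell to zero as the plunger pulled it home. I'll move off the wall, go straight up, retreat and check.

```bash
python3 -m inch '[[[0,0.4,0,0,1],[0,0.8,0,0,1],[0,0.8,-1,0,1],[0,0.8,-3,0,1],[0,0.8,-7,0,1],[0,0.8,-12,0,1],[0,0.8,-16,0,1],[0,0.8,-16,0,1]]]'; python3 -m inch '[[[-3,4,0,0,1],[-6,8,0,0,1],[-9,12,0,0,1],[-12,16,0,0,1],[-15,20,0,0,1],[-17,25,0,0,1],[-18,30,0,0,1],[-18,35,0,0,1],[-18,35,0,0,1],[-18,35,0,0,1]]]'
python3 - <<'E'
from h import *
im,d=capture("top")
cv2.imwrite("pics/c7.png",cv2.resize(im[160:340,120:420,::-1],(800,480),interpolation=cv2.INTER_CUBIC))
E
```

```text
time_s: 10.8
ee_pos: [0.5809, 0.155, 0.2421]
tool_rot: [-179.8, -0.9, -2.4]
contact_force: [0.4, -0.5, -0.0]
finger_gap: 0.0002
gripper_force: 0.0
time_s: 11.8
ee_pos: [0.3807, -0.1884, 0.2322]
tool_rot: [-179.9, 0.0, -2.6]
contact_force: [-0.1, 1.0, 0.5]
finger_gap: 0.0004
gripper_force: 0.0
```

View pics/c7.png

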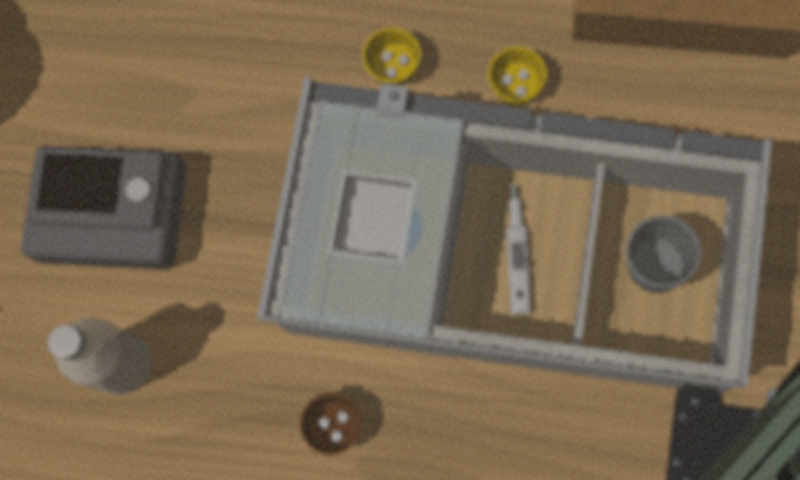

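Run:
```python
from h import *
c=lambda a:np.array(a)/2.667+[119.7,159.7]
w=world("top",c([[345,175],[415,180],[403,258],[332,250]]),z=.1065).mean(0)
k=world("top",c([[306,80],[770,142],[746,384],[262,320]]),z=.1).mean(0)
y=np.array([.0427,.9991]);print(w,k,(w-k)[:2]@y, sense()["contact_force"])
```

```text
[0.57507591 0.14248703 0.1065    ] [0.57730412 0.01290583 0.1       ] 0.12936942838291465 [-0.88743583  0.23949042 -0.70695166]
```

The well sits 129.4 mm from the cubby centre against 130 mm nominal, so the door is in its notch. Nothing else has moved and the robot is clear.

```bash
python3 -c "
from rig import *
print(job_done())"
```

```text
the job is handed in; nothing more can be done
None
```

The frosted door is in the notch over the bay with the blue pill pot (well centre at 129 mm, nominal 130). Nothing else has visibly moved, the arm is clear, and the job is handed in at about 12 s.

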